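Sweep loose caps into the catch tray

TASK

Three loose jar caps lie flat on the specimen bench. With the fingertips, sweep them gently along the bench through the open side of the grey catch tray until every cap lies flat and completely inside it. Only push the caps, never lift, tip or flick them, and leave the closed pots standing where they are and everything else undisturbed.

Things in the scene. Friction and masses are not known exactly. Their poses are not given: they have to be found in the camera images.
- tray: grey three-sided catch tray fixed to the bench; walls 35 mm high, 5 mm thick. Origin at the middle of its floor; x points inwards, from the open side to the back wall, y along the width, z up. Open side at x = -60 mm, inner faces of the back wall at x = +60 mm and of the side walls at y = -110 and +110 mm. No lip or step: the floor is level with the bench (z = 0), so caps slide straight in
- cap_a: loose white plastic screw cap, a flat ribbed disc 38 mm in diameter and 14 mm high, about 16 g, lying flat on the bench; origin at the centre of its underside, z up. The three caps are alike. It lies in front of the open side
- cap_b: loose white plastic screw cap, a flat ribbed disc 38 mm in diameter and 14 mm high, about 16 g, lying flat on the bench; origin at the centre of its underside, z up. The three caps are alike. It lies farther from the open side than cap_a, roughly in line with it
- cap_c: loose white plastic screw cap, a flat ribbed disc 38 mm in diameter and 14 mm high, about 16 g, lying flat on the bench; origin at the centre of its underside, z up. The three caps are alike. It lies on the other side of the two pots from cap_a and cap_b
- pot_a: closed specimen pot standing on the bench among the caps, 34 mm in diameter and 46 mm tall, clear with a white cap, about 50 g, not fastened; origin at the centre of its underside, z up. It is the pot nearer the tray, in front of the middle of its open side
- pot_b: closed specimen pot standing on the bench among the caps, 34 mm in diameter and 46 mm tall, clear with a white cap, about 50 g, not fastened; origin at the centre of its underside, z up. It is the pot farther from the tray, with pot_a between it and the tray
- marker: capped marker pen lying on the bench to the right of the work, 130 mm long, 15 mm thick, not fastened; origin at its middle underneath, x along it
- rack: white tube rack, 90 x 220 mm and 94 mm high with its tubes, standing on the right of the bench, not fastened; origin at the centre of its underside, long side along its y
Mind the look-alikes: they are no part of the job. Leave any black or blue look-alike of the cap_a alone. Leave any red look-alike of the pot_b alone.

How it is judged:
By the outcome, as a careful person would: the job done as asked, in the order asked, and still so for the second after the job is handed in, with the robot touching nothing.
It also fails if it takes over 58 s, if anything falls off the work surface, if the arm or the gripper's body presses on something with over 40 N, if the wrist force passes 120 N, or if a joint passes its speed limit or range.

ROBOT

A 7-joint arm with a two-finger parallel gripper is mounted at the origin on the work surface. World frame = base frame: x ahead of the robot, y to its left, z up, the work surface at z = 0. Lengths are in m, angles in rad, forces in N, time in s.
With the tool pointing down it reaches from about 0.425 to 1.025 m from the base axis. Payload 9.4 kg.
Tool frame: the origin (TCP) lies at the very end of the fingers, on their centre line; the grasp point (between the pads) lies behind it (manip.grip_point_offset is the z of the grasp point in the tool frame, in m); z points along the fingers, y is the line along which they close (so a half turn about z gives the same grasp; the last joint's range is limited). The gripper opens to 93 mm and grips with 3 to 60 N. Pads are 15 mm wide; open, the fingers measure 128 mm over their backs; the gripper's body (75 mm by 188 mm) begins 65 mm behind the grasp point.
Start: joints at [-1.216, 0.599, -0.003, 1.599, 0.002, 0.943, -0.08], TCP at [0.303, 0.658, 0.219] pointing down, gripper open.
Joint ranges: [-2.57, 2.57], [-0.35, 1.97], [-1.29, 1.29], [0.11, 2.56], [-1.05, 4.19], [0.11, 1.86], [-2.63, 2.63]. Speed limits (rad/s): [2.22, 2.22, 3.01, 3.01, 3.14, 3.14, 3.14].

INTERFACE

Orientations are given as a unit quaternion [x, y, z, w].
In Python, from plant import manip, imaging gives the robot as it stands. The module is installed in compiled form; this text tells all that it offers.
- The arm moves only by the tool jog_arm, never from a script. Its argument "deltas" is a list of rows, each a list of 4 numbers: the shift along the world's x, y, z in m, then the turn about the world's z in degrees. A call has 1 to 12 rows; each row is the pose to reach, as a shift and turn from the pose commanded when the call began; what a row does not reach only later rows make up. A row lasts 1/8 s, in which the tool goes at most 62.5 mm and 10.7 degrees, less where a joint would pass 70% of its speed; a pose out of reach is approached as far as the arm can. A call with a gripper value outside its range is refused whole. "jaw" is the finger opening in m, from 0 to 0.093, set as the call begins (left out, the last holds). The fingers move at their own pace and stop on an object; "force" is the grip in N (left out, the last holds). Time passes only in rows, so rows that repeat a pose let the fingers close. It gives the time, the measured TCP pose, the force, the opening and the grip force at its end, in the units of the state.
- manip.read_state(): the state, without advancing time (a new reading comes with each control period).
- imaging.capture(name): name is "side" or "top"; returns the picture (384x512x3 uint8, blue, green, red); there is no depth.
- imaging.camera_model(name): a dict with "vertical_fov" (degrees; the focal length in pixels is half the picture's height over the tangent of half this angle, whatever the lens; pixels are square), "cx", "cy" (the principal point, pixels), "view" (4x4, takes a point from world to camera coordinates). Camera axes: x right, y up, looking along -z (the intrinsics and any distortion apply to the point x, -y, -z); pixel columns grow to the right and rows downward; lengths in m; the calibration is good to about 2 mm. A picture is of the moment at which its call begins. camera_model takes no time and is no camera call.
- manip.job_done(): hands the job in; it is judged then, once.
The state is a dict: "time_s": time; "q": joint angles; "qd": joint speeds; "joint_torque": joint torques, N m; "eef_pos": TCP position; "tcp_rot": TCP orientation; "contact_force": force on the tool from outside, world axes, zero at the start; "torque": the same for the moment, N m; "width": finger opening in m; "gripper_force": force on a finger pad.
Only numpy, scipy, OpenCV 4.12 (cv2) and the standard library are available. Lean on these libraries where they do the work, as an engineer would, in place of code of your own. Each camera call takes 0.05 s, during which the arm holds its last target. There are 200 camera calls.

## Working session

There is one attempt and no reset: what is moved stays moved. The work goes in short steps, Python scripts to look and compute and a tool call to move; the robot and the scene stay as the last step left them, time stands still between calls to the robot, and variables do not carry over. Pictures are saved under pics/ and viewed, at most 10 in all, crops included, and the job is handed in when it is done.

Besides the shell and the picture viewer there is one more tool, called as a command line: name --pt "numbers of a row" for each row, then --argument value for the rest. jog_arm: Moves the arm, as the interface text tells. Its arguments: {"type":"object","properties":{"deltas":{"type":"array","items":{"type":"array","items":{"type":"number"}}},"jaw":{"type":"number"},"force":{"type":"number"}},"required":["deltas"]}

```bash
mkdir -p pics; python3 - <<'E'
from plant import manip, imaging
import cv2,numpy as np
for n in("top","side"):
    im=imaging.capture(n); cv2.imwrite(f"pics/{n}0.png",im)
    m=imaging.camera_model(n); print(n,m)
s=manip.read_state();print(s["eef_pos"],s["tcp_rot"],s["time_s"],manip.grip_point_offset)
E
```

```text
top {'vertical_fov': 53.48568751482647, 'cx': 253.05856347536, 'cy': 192.8661779936611, 'view': array([[ 0.01712933, -0.99935264, -0.03163687, -0.10967687],
       [ 0.99807639,  0.01520476,  0.06010277, -0.52922571],
       [-0.05958283, -0.03260553,  0.99769072, -1.03284165],
       [ 0.        ,  0.        ,  0.        ,  1.        ]])}
side {'vertical_fov': 54.8544594255206, 'cx': 256.30675697083103, 'cy': 200.4244667884289, 'view': array([[-0.87990574, -0.47514117,  0.00260009,  0.39452523],
       [ 0.24709199, -0.45289767,  0.85663834, -0.20998496],
       [-0.40584657,  0.75440345,  0.51591084, -0.66179492],
       [ 0.        ,  0.        ,  0.        ,  1.        ]])}
[0.30327155 0.65806936 0.21789059] [ 2.14208405e-01  9.76787759e-01 -6.53363290e-04 -8.20820190e-05] 0.1 -0.0188
```

View pics/top0.png

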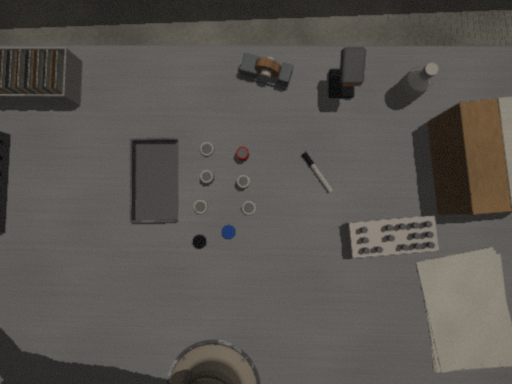

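View pics/side0.png

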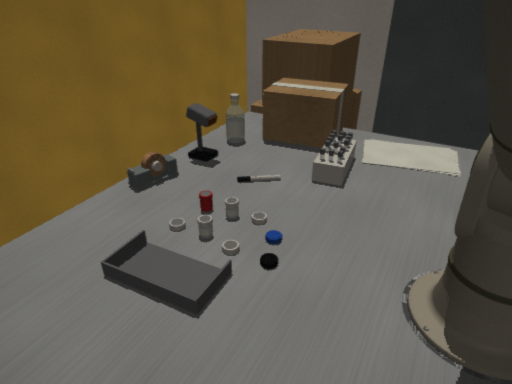

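The top view shows the tray at px (155,181), opening to the right. The white caps are at (207,149), (200,207) and (249,208), and the white-capped pots at (206,177) and (243,182). The look-alikes are red (242,154), black (200,242) and blue (229,232). I'll enlarge this area to confirm.

```bash
cat >h.py <<'E'
import cv2,numpy as np
from plant import manip, imaging
def ray(n,uv,z):
    m=imaging.camera_model(n);f=192/np.tan(np.radians(m["vertical_fov"]/2));V=m["view"];R,t=V[:3,:3],V[:3,3]
    d=R.T@np.array([(uv[0]-m["cx"])/f,-(uv[1]-m["cy"])/f,-1]);c=-R.T@t
    return c+d*(z-c[2])/d[2]
def crop(im,x0,y0,w,h,k,name):
    cv2.imwrite(name,cv2.convertScaleAbs(cv2.resize(im[y0:y0+h,x0:x0+w],None,fx=k,fy=k,interpolation=cv2.INTER_CUBIC),alpha=1.5))
E
python3 - <<'E'
from h import *
crop(cv2.imread("pics/top0.png"),125,130,150,120,5,"pics/c1.png")
crop(cv2.imread("pics/side0.png"),95,180,200,130,4,"pics/c2.png")
E
```

```text
(no output)
```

View pics/c1.png

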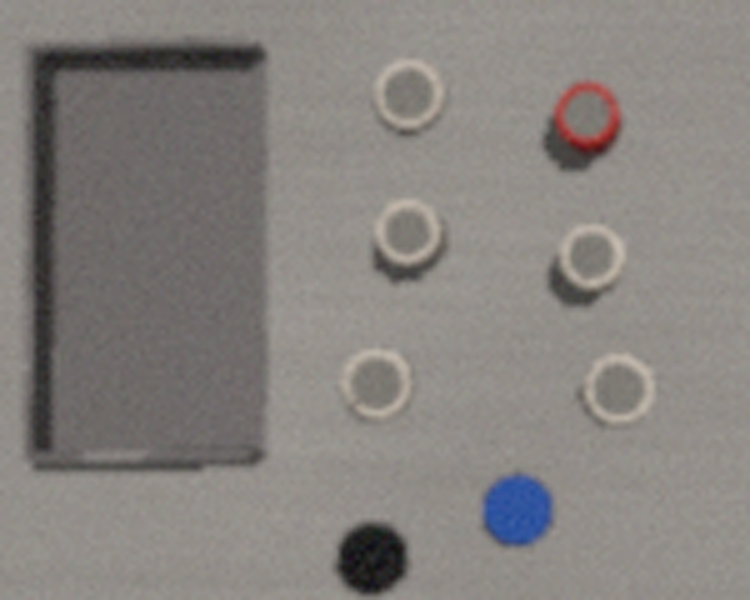

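View pics/c2.png

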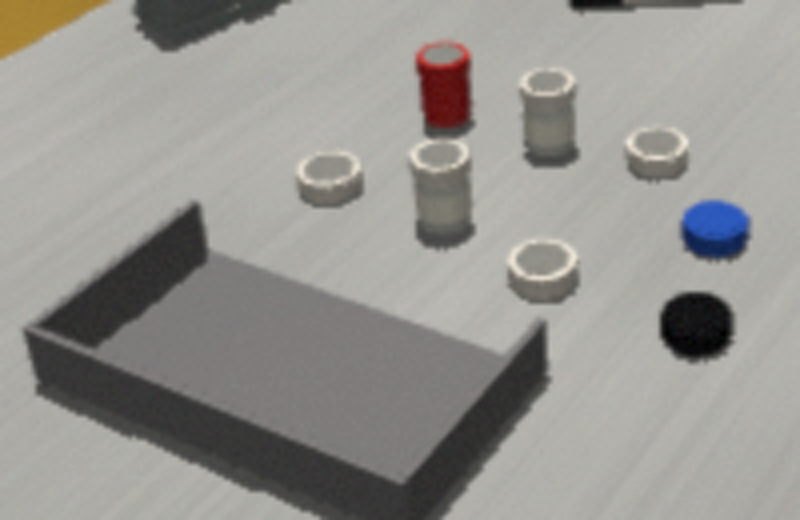

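The crop shows cap_a at (377,384), cap_b at (619,389) and cap_c at (409,95). The pots are pot_a (407,233) and pot_b (592,257). The red pot (587,117), blue cap (517,510) and black cap (372,558) are decoys. White ribbed discs fit the description, and the pots are the taller objects in the side view.

```bash
python3 - <<'E'
from h import *
T=dict(cap_c=((409,95),.014),cap_a=((377,384),.014),cap_b=((619,389),.014),pot_a=((407,233),.046),pot_b=((592,257),.046),red=((587,117),.046),blue=((517,510),.014),black=((372,558),.014),
 w_ul=((30,47),.035),w_ur=((265,45),.035),w_ll=((30,466),.035),w_lr=((264,462),.035),floorR_top=((265,70),0),floorR_bot=((265,445),0),capc_l=((375,95),.014),capc_r=((444,95),.014))
for n,(p,z) in T.items(): print("top",n,ray("top",(125+(p[0]+.5)/5-.5,130+(p[1]+.5)/5-.5),z).round(4)[:2])
S=dict(cap_c=((330,166),.014),cap_a=((543,260),.014),cap_b=((657,143),.014),pot_a=((440,156),.046),pot_b=((548,82),.046),red=((443,56),.046),blue=((716,221),.014),black=((697,315),.014),
 wL_open=((197,203),.035),wR_open=((545,320),.035),wL_back=((27,330),.035),floor_backL=((95,347),0),floor_openL=((207,250),0),floor_openR=((505,355),0),)
for n,(p,z) in S.items(): print("side",n,ray("side",(95+(p[0]+.5)/4-.5,180+(p[1]+.5)/4-.5),z).round(4)[:2])
E
```

```text
top cap_c [0.6522 0.0307]
top cap_a [0.4914 0.0445]
top cap_b [ 0.4908 -0.089 ]
top pot_a [0.5719 0.0249]
top pot_b [ 0.5604 -0.0747]
top red [ 0.6357 -0.0706]
top blue [ 0.4237 -0.0343]
top black [0.396  0.0448]
top w_ul [0.6726 0.237 ]
top w_ur [0.6751 0.1071]
top w_ll [0.4434 0.2286]
top w_lr [0.4479 0.1011]
top floorR_top [0.6679 0.115 ]
top floorR_bot [0.4566 0.1088]
top capc_l [0.6519 0.0497]
top capc_r [0.6524 0.0112]
side cap_c [0.651  0.0288]
side cap_a [0.489  0.0456]
side cap_b [ 0.4889 -0.0884]
side pot_a [0.5692 0.0262]
side pot_b [ 0.5581 -0.0738]
side red [ 0.6341 -0.0691]
side blue [ 0.4209 -0.0328]
side black [0.3931 0.0467]
side wL_open [0.6714 0.1168]
side wR_open [0.4475 0.1092]
side wL_back [0.6696 0.2387]
side floor_backL [0.6665 0.2058]
side floor_openL [0.673  0.1147]
side floor_openR [0.474  0.1082]
```

Both views agree within about 2 mm, and the sizes check out. The tray's open edge is at y≈0.112 and it spans x≈0.45–0.67, with a yaw of about 1.7°.

Plan: open the fingers about 18 mm to form a cradle and push each cap along +y. The order is cap_a deep, then cap_b, then cap_c diagonally.

jog_arm --pt "0.016 -0.055 0 -5.5" --pt "0.032 -0.11 0 -11" --pt "0.048 -0.165 0 -16.5" --pt "0.064 -0.22 0 -22" --pt "0.08 -0.275 0 -27.5" --pt "0.096 -0.33 0 -33" --pt "0.112 -0.385 0 -38.5" --pt "0.128 -0.44 0 -44" --pt "0.144 -0.495 0 -49.5" --pt "0.16 -0.55 0 -55" --pt "0.176 -0.605 0 -60.5" --pt "0.187 -0.65 0 -65.3" --jaw 0.018

```text
time_s: 1.6
eef_pos: [0.4908, 0.0062, 0.2187]
tcp_rot: [0.709, 0.705, 0.0, 0.0]
contact_force: [0.8, 1.0, -0.8]
width: 0.0182
gripper_force: 0.0
```

jog_arm --pt "0 0.002 -0.04 0" --pt "0 0.002 -0.08 0" --pt "0 0.002 -0.12 0" --pt "0 0.002 -0.15 0" --pt "0 0.002 -0.175 0" --pt "0 0.002 -0.19 0" --pt "0 0.002 -0.2 0" --pt "0 0.002 -0.207 0" --pt "0 0.002 -0.212 0" --pt "0 0.002 -0.212 0"

```text
time_s: 2.85
eef_pos: [0.4905, 0.0105, 0.0067]
tcp_rot: [0.707, 0.707, 0.0, 0.0]
contact_force: [-0.4, -0.0, -1.5]
width: 0.0176
gripper_force: 0.0
```

```bash
python3 - <<'E'
from h import *
s=manip.read_state();print(s["eef_pos"],s["contact_force"])
crop(imaging.capture("side"),95,180,200,130,4,"pics/c3.png")
E
```

```text
[0.49049431 0.01050121 0.00668194] [-0.44809501 -0.04811209 -1.54810656]
```

View pics/c3.png

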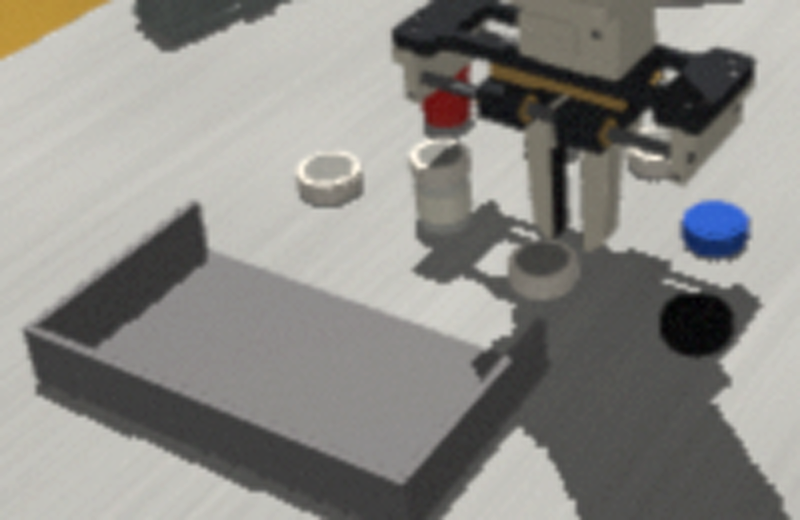

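The crop shows the fingertips behind cap_a at (543,270), straddling its centreline, and nothing else has been disturbed. I'll push slowly.

jog_arm --pt "0 0.003 0 0" --pt "0 0.006 0 0" --pt "0 0.01 0 0" --pt "0 0.015 0 0" --pt "0 0.021 0 0" --pt "0 0.027 0 0" --pt "0 0.033 0 0" --pt "0 0.039 0 0" --pt "0 0.045 0 0" --pt "0 0.051 0 0" --pt "0 0.056 0 0" --pt "0 0.06 0 0"

```text
time_s: 4.4
eef_pos: [0.4904, 0.0708, 0.0066]
tcp_rot: [0.707, 0.707, -0.0, 0.0]
contact_force: [0.5, -1.5, 0.3]
width: 0.0178
gripper_force: 0.1
```

jog_arm --pt "0 0.006 0 0" --pt "0 0.013 0 0" --pt "0 0.021 0 0" --pt "0 0.03 0 0" --pt "0 0.039 0 0" --pt "0 0.048 0 0" --pt "0 0.057 0 0" --pt "0 0.066 0 0" --pt "0 0.075 0 0" --pt "0 0.084 0 0" --pt "0 0.092 0 0" --pt "0 0.098 0 0"

```text
time_s: 5.9
eef_pos: [0.4904, 0.169, 0.0066]
tcp_rot: [0.707, 0.707, -0.0, 0.0]
contact_force: [0.4, 0.3, -0.1]
width: 0.0182
gripper_force: 0.2
```

```bash
python3 - <<'E'
from h import *
s=manip.read_state();print(s["eef_pos"],s["contact_force"])
crop(imaging.capture("side"),95,180,200,130,4,"pics/c4.png")
E
```

```text
[0.49040199 0.16902067 0.00660513] [ 0.41411307  0.34330061 -0.11426423]
```

View pics/c4.png

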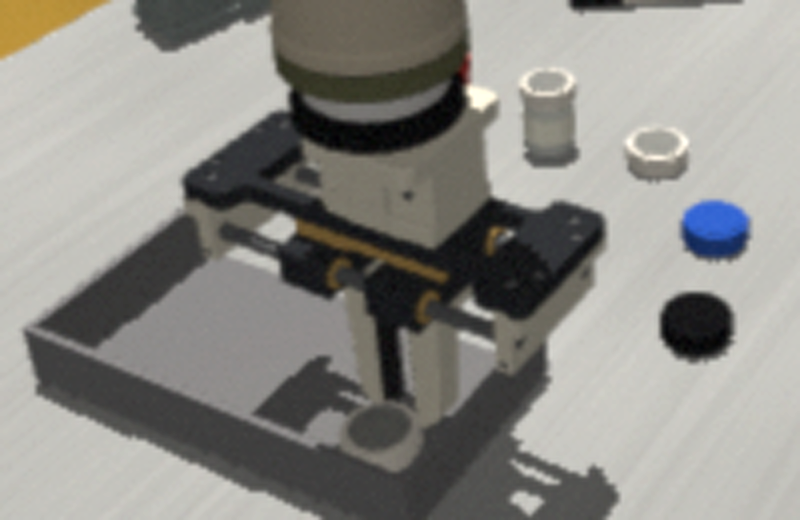

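cap_a is at about (381,430) in the crop, flat inside the tray at the fingertips. Next I'll retreat, lift and go behind cap_b.

jog_arm --pt "0 -0.006 0 0" --pt "0 -0.014 0.004 0" --pt "0 -0.02 0.03 0" --pt "0 -0.03 0.06 0" --pt "0 -0.06 0.09 0" --pt "0 -0.1 0.1 0" --pt "0 -0.145 0.1 0" --pt "0 -0.19 0.1 0" --pt "0 -0.235 0.1 0" --pt "0 -0.27 0.1 0" --pt "0 -0.29 0.1 0" --pt "0 -0.294 0.1 0"

```text
time_s: 7.45
eef_pos: [0.4897, -0.1277, 0.1069]
tcp_rot: [0.709, 0.706, -0.0, 0.0]
contact_force: [-1.5, 0.6, 0.5]
width: 0.0177
gripper_force: 0.0
```

jog_arm --pt "0 0 -0.02 0" --pt "0 0 -0.045 0" --pt "0 0 -0.065 0" --pt "0 0 -0.08 0" --pt "0 0 -0.09 0" --pt "0 0 -0.096 0" --pt "0 0 -0.1 0" --pt "0 0 -0.1 0"

```text
time_s: 8.45
eef_pos: [0.4905, -0.1256, 0.0067]
tcp_rot: [0.707, 0.707, 0.0, 0.0]
contact_force: [-0.6, -0.2, 1.7]
width: 0.0184
gripper_force: 0.0
```

```bash
python3 - <<'E'
from h import *
s=manip.read_state();print(s["eef_pos"],s["contact_force"])
crop(imaging.capture("side"),95,180,200,130,4,"pics/c5.png")
E
```

```text
[ 0.49047086 -0.1255629   0.00666049] [-0.59684131 -0.21634878  1.73904876]
```

View pics/c5.png

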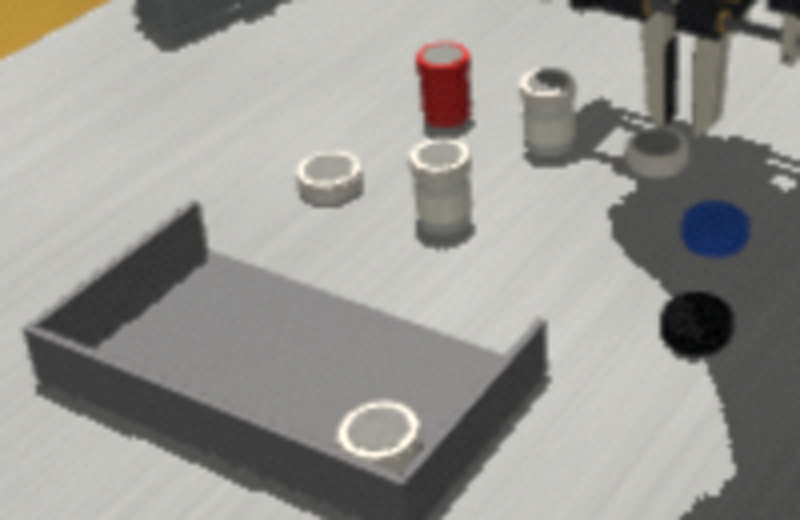

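cap_a rests flat in the tray at (378,429), the fingers are behind cap_b at (657,145), and the pots are unmoved. I'll push cap_b with a slight +x drift.

jog_arm --pt "0 0.004 0 0" --pt "0 0.008 0 0" --pt "0 0.012 0 0" --pt "0 0.017 0 0" --pt "0 0.024 0 0" --pt "0.001 0.032 0 0" --pt "0.002 0.041 0 0" --pt "0.003 0.05 0 0" --pt "0.004 0.059 0 0" --pt "0.005 0.068 0 0" --pt "0.006 0.076 0 0" --pt "0.006 0.082 0 0"

```text
time_s: 10.0
eef_pos: [0.4965, -0.043, 0.0066]
tcp_rot: [0.707, 0.707, 0.0, 0.0]
contact_force: [-0.6, 0.2, -0.1]
width: 0.0177
gripper_force: 0.1
```

jog_arm --pt "0.001 0.006 0 0" --pt "0.002 0.013 0 0" --pt "0.003 0.021 0 0" --pt "0.004 0.03 0 0" --pt "0.005 0.039 0 0" --pt "0.006 0.048 0 0" --pt "0.007 0.057 0 0" --pt "0.008 0.066 0 0" --pt "0.009 0.075 0 0" --pt "0.01 0.084 0 0" --pt "0.011 0.092 0 0" --pt "0.012 0.098 0 0"

```text
time_s: 11.5
eef_pos: [0.5085, 0.055, 0.0066]
tcp_rot: [0.707, 0.707, -0.0, 0.0]
contact_force: [-0.8, 0.5, -0.0]
width: 0.0179
gripper_force: 0.1
```

jog_arm --pt "0.001 0.006 0 0" --pt "0.002 0.013 0 0" --pt "0.003 0.021 0 0" --pt "0.004 0.03 0 0" --pt "0.005 0.038 0 0" --pt "0.006 0.046 0 0" --pt "0.007 0.054 0 0" --pt "0.008 0.062 0 0" --pt "0.009 0.07 0 0" --pt "0.01 0.076 0 0" --pt "0.011 0.082 0 0" --pt "0.012 0.086 0 0"

```text
time_s: 13.0
eef_pos: [0.5205, 0.1408, 0.0066]
tcp_rot: [0.707, 0.707, 0.0, 0.0]
contact_force: [-0.7, -0.3, -0.2]
width: 0.0178
gripper_force: 0.1
```

```bash
python3 - <<'E'
from h import *
s=manip.read_state();print(s["eef_pos"],s["contact_force"])
crop(imaging.capture("side"),95,180,200,130,4,"pics/c6.png")
E
```

```text
[0.52048782 0.14083837 0.00662401] [-0.66667314 -0.3197553  -0.15401943]
```

View pics/c6.png

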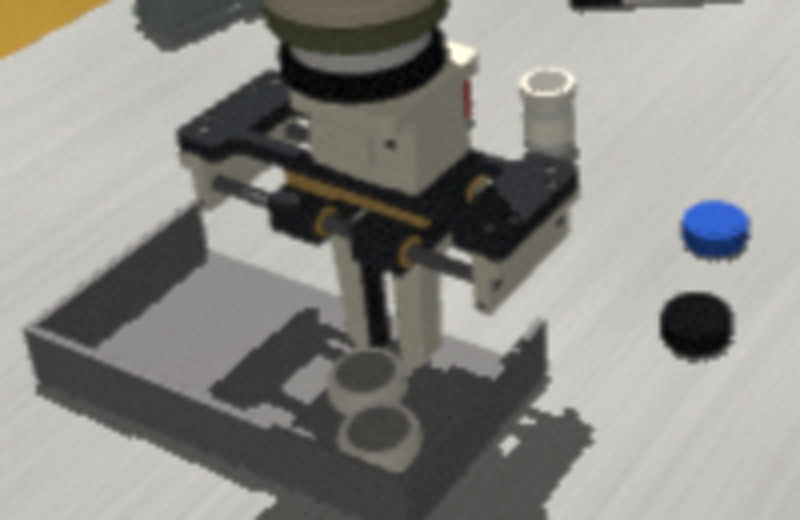

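cap_b is in the tray at (367,372), next to cap_a at (380,430), and both lie flat. On to cap_c.

jog_arm --pt "0 -0.006 0 0" --pt "0 -0.014 0.004 0" --pt "0 -0.02 0.03 0" --pt "0 -0.025 0.06 0" --pt "0.02 -0.035 0.09 3" --pt "0.05 -0.06 0.1 6" --pt "0.08 -0.09 0.1 9" --pt "0.11 -0.12 0.1 12" --pt "0.13 -0.138 0.1 14" --pt "0.1395 -0.146 0.1 14" --pt "0.1395 -0.146 0.09 14" --pt "0.1395 -0.146 0.07 14"

```text
time_s: 14.55
eef_pos: [0.6593, -0.0044, 0.076]
tcp_rot: [0.616, 0.788, 0.0, -0.0]
contact_force: [0.6, 0.4, -0.6]
width: 0.018
gripper_force: 0.0
```

jog_arm --pt "0 0 -0.02 0" --pt "0 0 -0.04 0" --pt "0 0 -0.055 0" --pt "0 0 -0.064 0" --pt "0 0 -0.07 0" --pt "0 0 -0.07 0"

```text
time_s: 15.3
eef_pos: [0.66, -0.0056, 0.0065]
tcp_rot: [0.616, 0.788, -0.0, 0.0]
contact_force: [-0.9, 0.8, 0.5]
width: 0.0183
gripper_force: 0.0
```

```bash
python3 - <<'E'
from h import *
s=manip.read_state();print(s["eef_pos"],s["tcp_rot"],s["contact_force"])
crop(imaging.capture("side"),95,180,200,130,4,"pics/c7.png")
E
```

```text
[ 0.65995448 -0.00563031  0.00650595] [ 6.15972951e-01  7.87767302e-01 -3.25954314e-05  3.84315053e-06] [-0.93637042  0.84001295  0.52356656]
```

View pics/c7.png

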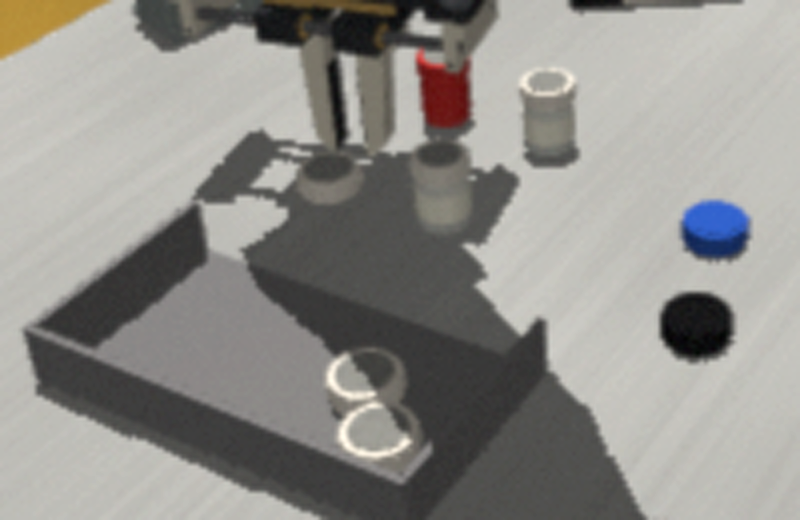

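The fingers are behind cap_c at (330,172), tilted along the push line, and everything else is in place.

jog_arm --pt "-0.001 0.004 0 0" --pt "-0.002 0.008 0 0" --pt "-0.003 0.012 0 0" --pt "-0.004 0.016 0 0" --pt "-0.0055 0.022 0 0" --pt "-0.007 0.028 0 0" --pt "-0.009 0.036 0 0" --pt "-0.011 0.044 0 0" --pt "-0.013 0.052 0 0" --pt "-0.015 0.06 0 0" --pt "-0.0165 0.066 0 0" --pt "-0.0175 0.07 0 0"

```text
time_s: 16.85
eef_pos: [0.6423, 0.0649, 0.0066]
tcp_rot: [0.616, 0.788, -0.0, -0.0]
contact_force: [0.7, 0.3, -0.1]
width: 0.0179
gripper_force: 0.1
```

jog_arm --pt "-0.001 0.004 0 0" --pt "-0.0025 0.01 0 0" --pt "-0.0045 0.018 0 0" --pt "-0.0065 0.026 0 0" --pt "-0.0085 0.034 0 0" --pt "-0.0105 0.042 0 0" --pt "-0.0125 0.05 0 0" --pt "-0.0145 0.058 0 0" --pt "-0.0165 0.066 0 0" --pt "-0.0185 0.074 0 0" --pt "-0.02 0.08 0 0" --pt "-0.021 0.084 0 0"

```text
time_s: 18.35
eef_pos: [0.6213, 0.1489, 0.0066]
tcp_rot: [0.616, 0.788, -0.0, 0.0]
contact_force: [0.4, 0.4, -0.1]
width: 0.018
gripper_force: 0.1
```

jog_arm --pt "0.001 -0.006 0 0" --pt "0.003 -0.014 0.004 0" --pt "0.004 -0.018 0.03 0" --pt "0.004 -0.018 0.07 0" --pt "0.004 -0.018 0.11 0" --pt "0 -0.02 0.16 0" --pt "-0.04 -0.06 0.21 0" --pt "-0.07 -0.11 0.24 0" --pt "-0.1 -0.16 0.25 0" --pt "-0.12 -0.21 0.25 0" --pt "-0.12 -0.25 0.25 0" --pt "-0.12 -0.26 0.25 0"

```text
time_s: 19.85
eef_pos: [0.5005, -0.1154, 0.2575]
tcp_rot: [0.618, 0.786, 0.0, 0.001]
contact_force: [0.1, -0.2, -0.7]
width: 0.0181
gripper_force: 0.0
```

```bash
python3 - <<'E'
from h import *
s=manip.read_state();print(s["eef_pos"],s["contact_force"],s["time_s"])
a=imaging.capture("side")[180:310,95:295];b=imaging.capture("top")[125:255,125:275]
r=np.vstack([cv2.resize(x,None,fx=k,fy=k,interpolation=cv2.INTER_CUBIC) if 0 else cv2.copyMakeBorder(cv2.resize(x,None,fx=k,fy=k,interpolation=cv2.INTER_CUBIC),0,0,0,600-x.shape[1]*k,cv2.BORDER_CONSTANT) for x,k in((a,2),(b,2))])
r=np.hstack([r[:260,:400],r[260:,:300]]);cv2.imwrite("pics/f.png",cv2.convertScaleAbs(r,alpha=1.4))
E
```

```text
[ 0.50054897 -0.11536325  0.25745899] [ 0.10428226 -0.18561732 -0.66058276] 19.85
```

View pics/f.png

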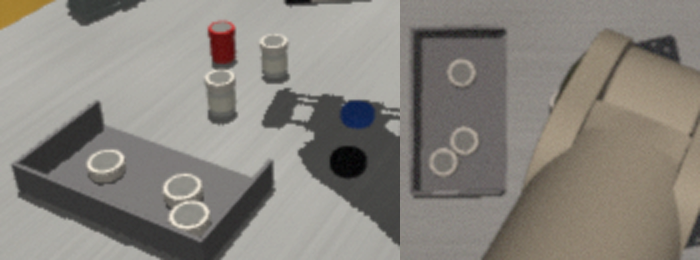

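Both views show all three caps flat and well inside the tray. In the side half they are at (105,165), (183,190) and (190,215). In the top half they are at (461,72), (464,140) and (443,161). The pots and look-alikes haven't moved, and the arm is clear.

```bash
python3 -c "
from plant import manip
print(manip.job_done())"
```

```text
the job is handed in; nothing more can be done
None
```

All three caps were swept flat and fully inside the tray, the pots and look-alikes stayed where they were, and the job was handed in at about 20 s of the 58 s limit.

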